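# Rotate the drying row and set the guarded timer

### The job

Keep the drying plate's row in order: bring the red signal cabin forward from the orange outline to the white outline nearer the robot, then stand the brass lamp hut behind it inside the orange outline, both upright, wholly within their lines and set down gently, the cabin with its length along the row. Once both are in place and released, turn the knob down in the timer's round well until its white pointer lines up with the green mark on the rim. Leave the lorry, the white hill and the tin bin alone.

Things in the scene. Friction and masses are not known exactly. Their poses are not given: they have to be found in the camera images.
- plate: Fixed flat dark steel drying plate, 220 (its x) x 120 (its y) x 20 mm high, with no rims. Origin at the centre of its underside; its top is at z = +20 mm. The row runs along its x axis: front is -x (nearer the robot), back is +x.
- front_place (a point): Centre of the white outline at the plate's front, 52 mm from the plate's centre, on the plate's top surface; axes parallel to the plate's. The outline is flat paint, inside 76 (x) x 64 mm (y).
- back_place (a point): Centre of the orange outline at the plate's back, 52 mm beyond the plate's centre, 104 mm behind the front one, on the plate's top surface; axes parallel to the plate's; inside 76 (x) x 64 mm (y). The cabin stands here at the start.
- cabin: Loose red resin signal cabin (the older piece) with grey stepped roof, about 0.11 kg. Walls 60 (its x) x 44 mm (its y), 46 mm high, flat and good to grip across y; the eaves at 46 to 50 mm height overhang 2 mm at the ends (x) and 1 mm at the sides (y); chimney top 66 mm above the base. Origin at the centre of its underside. At the start its x lies roughly along the plate's x.
- hut: Loose brass lamp hut (the new piece), about 0.16 kg. Square walls 42 x 42 mm, 40 mm high, eaves overhang 1 mm at 40 to 43 mm height, chimney top at 54 mm. Origin at the centre of its underside. It starts on the cart top, left or right of the plate.
- timer: Fixed blue timer block, 130 x 130 x 70 mm high, origin at the centre of its underside. A round well 88 mm in diameter and 44 mm deep opens in the middle of its top, with the knob standing in it. It stands left or right of the plate, opposite the hut.
- well (a point): Centre of the well's floor, on the knob's axis, 26 mm above the cart top and 44 mm below the rim. Beside each flat of the knob's bar there are about 36 mm to the well's wall, so the fingers must be part closed (inner opening about 25 to 40 mm) before they go in.
- timer_knob (a joint): Angle of the timer knob (rad), 0 to 2.4, growing clockwise from above; friction of about 0.04 N m holds it where it is left, no spring. At 0 the pointer points along the timer's +x. A black bar 36 mm long, 14 mm thick, its top 31 mm above the well's floor and 13 mm below the rim (flanks free to grip from 6 mm up), on a disc 34 mm across and 6 mm high.
- pointer (a point): Tip of the knob's white pointer nose (7 mm wide, 7 to 17 mm above the well's floor), 35.5 mm from the knob's axis and, as a reference point, 22 mm above the well's floor (about the height to grip the bar). Its x axis points outward along the bar, its z up, and it turns with the knob.
- mark (a point): The green mark, 12 x 6 mm, on the pale ring around the well's rim, 50 mm from the knob's axis and 47 mm above the well's floor. Fixed during the work; it lies somewhere clockwise from the pointer, less than 1.6 rad (seen from above).
- lorry: Loose cream die-cast lorry, 98 x 36 x 50 mm, origin at the centre of its underside. Bystander.
- hill: Loose white polystyrene hill, about 130 mm across and 60 mm high, origin at the centre of its underside. Bystander.
- bin_stand: Fixed dark steel stand of the small tilting tin bin, 80 x 130 x 66 mm, origin at the centre of its underside. Bystander.
- bin (a joint): Tilt of the tin bin (90 x 110 x 50 mm, rim about 68 mm above the cart top) on its stand, rad; stays where it is. Bystander.
There are look-alikes about, which are no part of the job. What is meant by the cabin is not pink, and is the larger of those in its own colour. Several things have the shape of the hut; the one meant has the colours described above.

How it is judged:
On the way, in this order (a step that is already met when the one before it is completed fails the run):
1. the cabin stands released inside the white front outline (x of cabin in the frame of front_place between -0.012 and 0.012 m and y of cabin in the frame of front_place between -0.013 and 0.013 m and z of cabin in the frame of front_place between -0.004 and 0.004 m and angle between cabin's own z axis and vertical below 0.1 rad and angle between the x axis of cabin and the x axis of front_place, either way round below 0.45 rad and contact force between the fingers and cabin below 0.1 N and linear speed of cabin below 0.02 m/s), for 0.2 s.
2. the hut stands released inside the orange outline behind it (x of hut in the frame of back_place between -0.02 and 0.02 m and y of hut in the frame of back_place between -0.015 and 0.015 m and z of hut in the frame of back_place between -0.004 and 0.004 m and angle between each of hut, cabin's own z axis and vertical below 0.1 rad and contact force between the fingers and hut below 0.1 N and linear speed of hut below 0.02 m/s and x of cabin in the frame of front_place between -0.012 and 0.012 m and y of cabin in the frame of front_place between -0.013 and 0.013 m and z of cabin in the frame of front_place between -0.004 and 0.004 m and angle between the x axis of cabin and the x axis of front_place, either way round below 0.45 rad), for 0.2 s.
3. the pointer lines up with the green mark (y of mark in the frame of pointer between -0.0075 and 0.0075 m and x of mark in the frame of pointer above 0 m and x of cabin in the frame of front_place between -0.012 and 0.012 m and y of cabin in the frame of front_place between -0.013 and 0.013 m and z of cabin in the frame of front_place between -0.004 and 0.004 m and angle between each of cabin, hut's own z axis and vertical below 0.1 rad and angle between the x axis of cabin and the x axis of front_place, either way round below 0.45 rad and x of hut in the frame of back_place between -0.02 and 0.02 m and y of hut in the frame of back_place between -0.015 and 0.015 m and z of hut in the frame of back_place between -0.004 and 0.004 m), for 0.2 s.
At the end, for the whole second after the job is handed in: Upright, at rest, released: cabin within 12 mm (along the row) and 13 mm (across) of the white outline's centre, its length within 0.45 rad of the row; hut within 20 and 15 mm of the orange outline's centre. Knob at rest, its pointer's line within 7.5 mm (0.15 rad) of the green mark's centre (all of step 3 and contact force between the fingers and cabin below 0.1 N and linear speed of each of cabin, hut below 0.02 m/s and contact force between the fingers and hut below 0.1 N and velocity of joint timer_knob between -0.05 and 0.05 rad/s); the robot touches nothing.
It fails at once if the lorry or hill is moved over 15 mm or tipped, or the tin bin or its stand is hit (over 5 N) (distance of any of lorry, hill from where it was at the start of the episode above 0.015 m or angle between any of lorry, hill's own z axis and vertical above 0.3 rad or contact force between anything else and bin_stand above 5 N).
It fails at once if the cabin or hut is tipped over (more than 0.6 rad) (angle between any of cabin, hut's own z axis and vertical above 0.6 rad).
It fails at once if the cabin or hut is dropped or pressed hard on the plate (over 40 N) (contact force between any of cabin, hut and plate above 40 N).
It also fails if it takes over 67 s, if anything falls off the work surface, if the arm or the gripper's body presses on something with over 40 N, if the wrist force passes 120 N, or if a joint passes its speed limit or range.

### The arm

A 6-joint arm with a two-finger parallel gripper is mounted at the origin on the work surface. World frame = base frame: x ahead of the robot, y to its left, z up, the work surface at z = 0. Lengths are in m, angles in rad, forces in N, time in s.
With the tool pointing down it reaches from about 0.375 to 0.9 m from the base axis. Payload 3.1 kg.
Tool frame: the origin (TCP) lies midway between the tips of the shut fingers; the grasp point (between the pads) lies 19 mm behind it; y points along the fingers, z is the direction in which the jaws open and shut, and the axes are right-handed (so a half turn about y gives the same grasp; the last joint's range is limited). The gripper opens to 85 mm and grips with 20 to 120 N. Pads are 22 mm wide; open, the fingers measure 114 mm over their backs; the gripper's body (76 mm by 85 mm) begins 54 mm behind the grasp point. The pads swing forward as they close: fully open they stand 13 mm farther back than shut.
Start: joints at [-1.383, 0.527, 1.433, -0, 1.181, -0.178], TCP at [0.224, -0.584, 0.231] pointing down, gripper open.
Joint ranges: [-3.08, 3.08], [-0.75, 2.2], [0.22, 2.44], [-1.43, 4.57], [0, 2.65], [-2.85, 2.85]. Speed limits (rad/s): [2.79, 2.79, 3.14, 3.14, 3.14, 3.14].

### API

Orientations are given as a unit quaternion [w, x, y, z].
In Python, from cell import bot gives the robot as it stands.
- The arm moves only by the tool carry_out, never from a script. Its argument "motion" is a list of rows, each a list of 7 numbers: the turn, a rotation vector about the tool's x, y, z in degrees, then the shift along the tool's x, y, z in m, then the finger opening in m, from 0 to 0.0854. A call has 1 to 5 rows; each row shifts and turns the commanded pose from where the row before left it, along the tool's axes as they then stand; what a row does not reach is not made up. A row lasts 1/10 s, in which the tool goes at most 50 mm and 8.59 degrees, less where a joint would pass 70% of its speed; a pose out of reach is approached as far as the arm can. A call is refused whole if a number of a shift passes 0.05 or a number of a turn 8.59, either way. A call with a gripper value outside its range is refused whole. The fingers move at their own pace and stop on an object; "grip_force" is the grip in N (left out, the last holds). Time passes only in rows, so rows that do not move let the fingers close. It gives the time, the measured TCP pose, the force and the opening at its end, in the units of the state.
- bot.get_state(): the state, without advancing time (a new reading comes with each control period).
- bot.camera(name): name is "side" or "top"; returns a dict with "color" (480x640x3 uint8, red, green, blue), "K" (3x3 intrinsics, pixels), "rvec" (rotation vector, rad) and "tvec" (3), from world to camera coordinates, as OpenCV has them. Camera axes: x right, y down, z forward; pixel columns grow to the right and rows downward; lengths in m; the calibration is good to about 2 mm. A picture is of the moment at which its call begins. There is no depth.
- bot.finish_job(): hands the job in, once; it reports no verdict.
Trained networks look in a picture, given as the dict that the camera call returned (one of the last four; its "shot" number tells which), for a name from the list of things; names that differ only in an ending like _2 or _b are one class to them, and where a whole thing is asked for, a point or a joint stands for the part that bears it (a point fixed in the world has none). Each returns a list of dicts, best first, with "p" (0 to 1); they miss things now and then, are a little off and sometimes report something else, mostly with a low value. They report only what shows in the picture. A call takes as long as a camera call. They do not tell look-alikes from the thing itself.
- bot.find_in(picture, name): "xy" ([column, row] in pixels, amid what is visible of it).
- bot.cut_out(picture, name): "mask" (480x640 bool, what is visible of it) and "xy" ([column, row] in pixels, amid what is visible of it).
- bot.landmark_of(picture, name): "xy" ([column, row] in pixels: a listed point, or the origin of a listed thing).
The state is a dict: "clock": time; "q": joint angles; "joint_velocities": joint speeds; "joint_efforts": joint torques, N m; "position": TCP position; "tcp_rot": TCP orientation; "wrist_force": force on the tool from outside, world axes, zero at the start; "ft_torque": the same for the moment, N m; "width": finger opening in m.
Only numpy, scipy, OpenCV 4.12 (cv2) and the standard library are available. Lean on these libraries where they do the work, as an engineer would, in place of code of your own. Each camera call takes 0.05 s, during which the arm holds its last target. There are 200 camera calls.

## Working session

There is one attempt and no reset: what is moved stays moved. The work goes in short steps, Python scripts to look and compute and a tool call to move; the robot and the scene stay as the last step left them, time stands still between calls to the robot, and variables do not carry over. Pictures are saved under pics/ and viewed, about 8 in all and at most 12, crops included, and the job is handed in when it is done.

Besides the shell and the picture viewer there is one more tool, called after "Call:" by a JSON object that holds its "op" and its "data". carry_out: Moves the arm, as the interface text tells. Its arguments: {"type":"object","properties":{"motion":{"type":"array","items":{"type":"array","items":{"type":"number"}}},"grip_force":{"type":"number"}},"required":["motion"]}

```bash
ls; mkdir -p pics
cat > h.py <<'E'
import numpy as np, cv2
from cell import bot
def ray(p,xy,z):
    R=cv2.Rodrigues(np.array(p["rvec"],float))[0];t=np.array(p["tvec"],float).ravel();K=np.array(p["K"],float)
    d=R.T@np.linalg.inv(K)@np.array([xy[0],xy[1],1.]);c=-R.T@t
    return c+d*(z-c[2])/d[2]
def proj(p,X):
    return cv2.projectPoints(np.array(X,float).reshape(-1,3),np.array(p["rvec"],float),np.array(p["tvec"],float),np.array(p["K"],float),None)[0].reshape(-1,2)
def save(p,n,box=None,s=1):
    im=p["color"][:,:,::-1]
    if box: im=im[box[1]:box[3],box[0]:box[2]]
    cv2.imwrite("pics/"+n,cv2.resize(im,None,fx=s,fy=s,interpolation=cv2.INTER_CUBIC))
E
python3 - <<'E'
from h import *
s=bot.get_state();print(s)
zs=dict(plate=0,front_place=.02,back_place=.02,cabin=.02,hut=0,timer=0,well=.026,pointer=.048,mark=.073,lorry=0,hill=0,bin_stand=0)
ims=[]
for c in("top","side"):
    p=bot.camera(c);ims.append(p)
    save(p,c+"0.png")
    R=cv2.Rodrigues(np.array(p["rvec"]))[0];print(c,"cam",-R.T@np.array(p["tvec"]).ravel())
    for n,z in zs.items():
        for d in bot.landmark_of(p,n):
            if d["p"]>.2: print(n,round(d["p"],2),np.round(d["xy"]),np.round(ray(p,d["xy"],z),3))
E
```

```text
pics
{'clock': 0.0, 'q': array([-1.38350296e+00,  5.28471962e-01,  1.43391573e+00, -5.12840816e-06,
        1.18139337e+00, -1.78493322e-01]), 'joint_velocities': array([-0.00083834,  0.00158067,  0.00033553, -0.00045545, -0.00091473,
        0.00161745]), 'joint_efforts': array([ 1.99634233e-03, -4.42337751e+01, -1.78025419e+01,  3.32165553e-05,
        8.50133831e-03,  2.88276760e-05]), 'position': array([ 0.22344599, -0.58291929,  0.23032579]), 'tcp_rot': array([ 0.12860086, -0.12861102,  0.69608652, -0.69453911]), 'wrist_force': array([ 0.42982962,  0.13947375, -0.25569488]), 'ft_torque': array([-0.04269583,  0.02095851,  0.04183519]), 'width': 0.08552932213075246}
top cam [ 0.40715129 -0.00887544  1.2391927 ]
plate 0.61 [300. 258.] [ 0.564 -0.016  0.   ]
plate 0.29 [408. 182.] [ 0.724 -0.249  0.   ]
front_place 0.9 [298. 280.] [ 0.514 -0.012  0.02 ]
front_place 0.37 [303. 258.] [ 0.56  -0.022  0.02 ]
back_place 0.59 [303. 227.] [ 0.627 -0.023  0.02 ]
cabin 0.92 [362. 247.] [ 0.582 -0.145  0.02 ]
cabin 0.82 [302. 231.] [ 0.617 -0.019  0.02 ]
cabin 0.62 [232. 211.] [0.661 0.126 0.
[... 608 characters left out ...]
.] [ 0.519 -0.01   0.02 ]
front_place 0.25 [333. 290.] [0.567 0.012 0.02 ]
back_place 0.83 [308. 277.] [ 0.621 -0.016  0.02 ]
cabin 0.88 [342. 248.] [ 0.58  -0.126  0.02 ]
cabin 0.86 [252. 334.] [0.664 0.151 0.02 ]
cabin 0.84 [310. 278.] [ 0.615 -0.013  0.02 ]
hut 0.81 [440. 457.] [0.369 0.283 0.   ]
hut 0.75 [310. 380.] [0.556 0.203 0.   ]
hut 0.6 [369. 429.] [0.459 0.263 0.   ]
well 0.56 [407. 215.] [ 0.466 -0.29   0.026]
pointer 0.42 [387. 207.] [ 0.511 -0.275  0.048]
mark 0.69 [403. 186.] [ 0.482 -0.337  0.073]
lorry 0.59 [180. 384.] [0.737 0.254 0.   ]
hill 0.88 [234. 281.] [0.764 0.003 0.   ]
hill 0.27 [404. 226.] [ 0.471 -0.282  0.   ]
bin_stand 0.78 [289. 220.] [ 0.737 -0.251  0.   ]
```

```bash
python3 -c "
import cv2,numpy as np
a=cv2.imread('pics/top0.png');b=cv2.imread('pics/side0.png');print(a.shape)"
```

```text
(480, 640, 3)
```

View pics/top0.png

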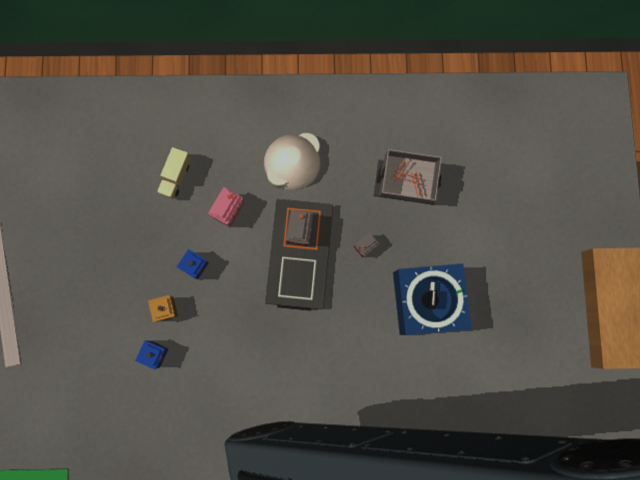

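View pics/side0.png

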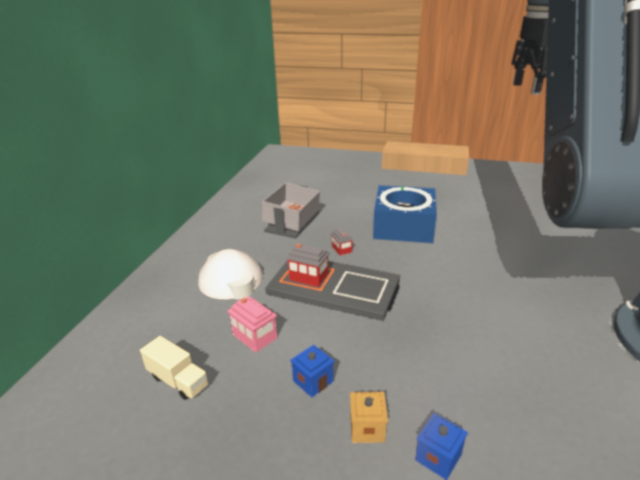

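The top view shows three cabin-shaped things: red on the orange outline at (302,228), small red at (367,245) and pink at (226,207). I choose (302,228). It shows three hut-shaped things: brass at (161,308) and blue at (193,264) and (151,354). I choose (161,308). The timer is at (433,299) and the robot is clear of everything.

```bash
cat >> h.py <<'E'
def edges(p,col,box,z):
    "min-area rect of a colour mask in world at height z: centre, sides, yaw"
    im=cv2.cvtColor(p["color"],cv2.COLOR_RGB2HSV);m=cv2.inRange(im,np.array(col[0]),np.array(col[1]))
    k=np.zeros_like(m);k[box[1]:box[3],box[0]:box[2]]=255;m&=k
    n,l,st,_=cv2.connectedComponentsWithStats(m);i=1+np.argmax(st[1:,4]);v,u=np.nonzero(l==i)
    W=np.array([ray(p,a,z)[:2] for a in zip(u,v)],np.float32)
    r=cv2.minAreaRect(W*1000);return len(u),np.round(r[0],1),np.round(r[1],1),round(r[2],1)
E
python3 - <<'E'
from h import *
p=bot.camera("top")
a=p["color"]
c1=cv2.resize(a[190:315,255:385],None,fx=3.07,fy=3.2,interpolation=3)
c2=cv2.resize(a[250:350,390:480],None,fx=4.4,fy=4,interpolation=3)
c3=cv2.resize(a[285:335,135:190],None,fx=7.2,fy=8,interpolation=3)[:400]
H=400
o=np.hstack([cv2.resize(c,(266,H)) if 0 else cv2.resize(c,(int(c.shape[1]*300/c.shape[0]),300)) for c in(c1,c2)])
o=np.vstack([o,np.zeros((280,o.shape[1],3),np.uint8)]);c3=cv2.resize(c3,(300,272));o[304:576,:300]=c3
cv2.imwrite("pics/crop1.png",o[:,:,::-1]);print(o.shape)
print("white",edges(p,((0,0,130),(180,70,255)),(270,250,325,305),.02))
print("orange",edges(p,((3,150,120),(18,255,255)),(275,200,325,255),.02))
print("hut",edges(p,((10,120,60),(28,255,255)),(140,290,185,330),.041))
for z,lab in((0,'b'),(.07,'t')): print("timer",lab,edges(p,((100,120,40),(125,255,255)),(385,255,480,345),z))
print("ring",edges(p,((0,0,150),(180,60,255)),(385,255,480,345),.07))
for n,z in(("cabin",.07),("hut",.04),("timer",.07),("plate",.02)):
  for d in bot.cut_out(p,n):
    if d["p"]>.3:
      v,u=np.nonzero(d["mask"]);W=np.array([ray(p,x,z)[:2] for x in zip(u,v)],np.float32)*1000
      r=cv2.minAreaRect(W);print(n,round(d["p"],2),np.round(d["xy"]),np.round(r[0],1),np.round(r[1]),round(r[2],1))
from scipy.spatial.transform import Rotation as Ro
q=bot.get_state()["tcp_rot"];print(Ro.from_quat(np.roll(q,-1)).as_matrix().round(3))
E
```

```text
(580, 596, 3)
white (232, array([520.2,  -8.2]), array([70.2, 82.5]), 83.6)
orange (199, array([623.6, -19.8]), array([70.2, 83.2]), 83.3)
hut (507, array([460.4, 262.8]), array([45.9, 45.9]), 14.3)
timer b (1216, array([ 475. , -295.4]), array([90.1, 89.9]), 87.6)
timer t (1216, array([ 471.1, -279.2]), array([85. , 84.9]), 87.6)
ring (770, array([ 471.3, -279.2]), array([109.1, 108. ]), 89.2)
cabin 0.71 [298. 228.] [617.6 -13.6] [48. 71.] 81.1
cabin 0.59 [225. 207.] [660.7 131. ] [52. 65.] 60.6
cabin 0.53 [365. 243.] [ 581.  -146.8] [32. 45.] 37.9
cabin 0.41 [160. 310.] [459.6 253.9] [45. 50.] 13.5
hut 0.85 [153. 354.] [370.6 280.8] [50. 46.] 65.9
hut 0.82 [194. 268.] [548.9 203.1] [49. 43.] 58.4
hut 0.58 [160. 308.] [462.2 260.9] [48. 51.] 13.4
timer 0.7 [430. 299.] [ 471.9 -272.6] [132. 142.] 4.3
plate 0.64 [299. 263.] [570.3 -13.6] [123. 228.] 83.4
[[-0.934  0.     0.358]
 [-0.358 -0.    -0.934]
 [ 0.    -1.     0.   ]]
```

View pics/crop1.png

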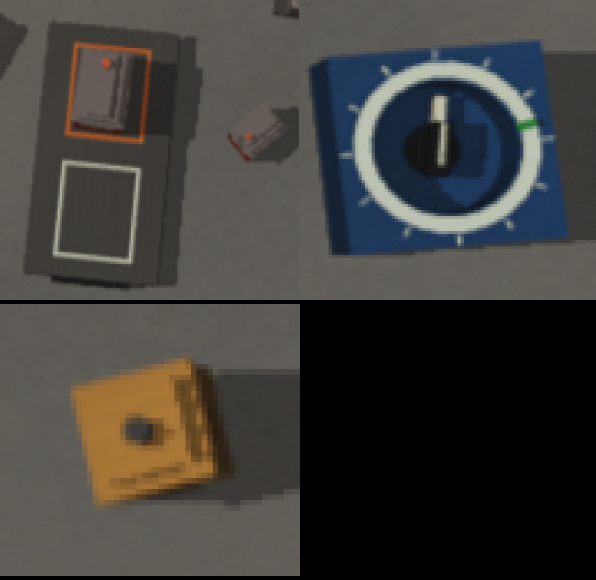

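The white outline is centred near (0.520,-0.008) and the orange near (0.624,-0.020). They are 104 mm apart, so the row's yaw is about -6.4°. The cabin is near (0.617,-0.017), the brass hut at (0.460,0.263) with yaw about 14°, and the timer centre at (0.471,-0.279). I'll turn the tool first, then travel.

Call:
{"op": "carry_out", "data": {"motion": [[0, 7, 0, 0, 0, 0, 0.085], [0, 7, 0, 0, 0, 0, 0.085], [0, 7, 0, 0, 0, 0, 0.085], [0, 7, 0, 0, 0, 0, 0.085], [0, 0, 0, -0.023, 0, -0.0436, 0.085]], "grip_force": 30}}

```text
clock: 2.05
position: [0.2496, -0.5483, 0.2315]
tcp_rot: [0.046, -0.046, -0.703, 0.708]
wrist_force: [2.7, 0.1, -1.0]
width: 0.0852
```

Call:
{"op": "carry_out", "data": {"motion": [[0, 0, 0, -0.023, 0, -0.0436, 0.085], [0, 0, 0, -0.023, 0, -0.0436, 0.085], [0, 0, 0, -0.023, 0, -0.0436, 0.085], [0, 0, 0, -0.023, 0, -0.0436, 0.085], [0, 0, 0, -0.023, 0, -0.0436, 0.085]]}}

```text
clock: 2.55
position: [0.3935, -0.3394, 0.2316]
tcp_rot: [0.043, -0.044, -0.706, 0.706]
wrist_force: [0.1, 0.4, -0.3]
width: 0.0848
```

Call:
{"op": "carry_out", "data": {"motion": [[0, 0, 0, -0.023, 0, -0.0436, 0.085], [0, 0, 0, -0.023, 0, -0.0436, 0.085], [0, 0, 0, -0.023, 0, -0.0436, 0.085], [0, 0, 0, -0.023, 0, -0.0436, 0.085], [0, 0, 0, -0.023, 0, -0.0436, 0.085]]}}

```text
clock: 3.05
position: [0.5345, -0.1369, 0.2316]
tcp_rot: [0.043, -0.044, -0.706, 0.706]
wrist_force: [1.3, -0.4, 0.5]
width: 0.085
```

Call:
{"op": "carry_out", "data": {"motion": [[0, 0, 0, -0.023, 0, -0.0436, 0.085], [0, 0, 0, -0.023, 0, -0.0436, 0.085], [0, 0, 0, -0.023, 0, -0.0436, 0.085], [0, 0, 0, 0, 0, 0, 0.085]]}}

```text
clock: 3.45
position: [0.621, -0.012, 0.2315]
tcp_rot: [-0.04, 0.042, 0.707, -0.705]
wrist_force: [-1.4, -0.3, -1.0]
width: 0.0852
```

```bash
cat >> h.py <<'E'
from scipy.spatial.transform import Rotation as Ro
def go(x,y,z,jaw=None):
    "tool shift from the present pose to a target; jaw = wished angle of tool z, deg"
    s=bot.get_state();R=Ro.from_quat(np.roll(s["tcp_rot"],-1)).as_matrix()
    a=np.degrees(np.arctan2(R[1,2],R[0,2]))
    print("t",round(s["clock"],2),"pos",s["position"].round(4),"jaw",a.round(2),"down",R[:,1].round(3),"w",round(s["width"],4),"F",s["wrist_force"].round(1))
    if jaw is not None:
        t=-((jaw-a+90)%180-90);print("turn y",round(t,2))
        R=R@Ro.from_rotvec([0,np.radians(t),0]).as_matrix()
    print("shift",(R.T@(np.array([x,y,z])-s["position"])).round(4))
E
python3 - <<'E'
from h import *
go(.617,-.017,.1,-97)
p=bot.camera("side");save(p,"side1.png",(200,180,440,330),3)
for d in bot.landmark_of(p,"cabin"):print(d["p"],d["xy"],ray(p,d["xy"],.02))
E
```

```text
t 3.45 pos [ 0.621  -0.012   0.2315] jaw -96.67 down [ 0.004  0.002 -1.   ] w 0.0852 F [-1.4 -0.3 -1. ]
turn y 0.33
shift [0.0038 0.1314 0.0057]
0.89 [339.2, 243.6] [ 0.59058882 -0.14322176  0.02      ]
0.78 [307.4, 277.4] [ 0.62166496 -0.01393435  0.02      ]
0.77 [251.1, 334.8] [0.66515785 0.15315889 0.02      ]
```

View pics/side1.png

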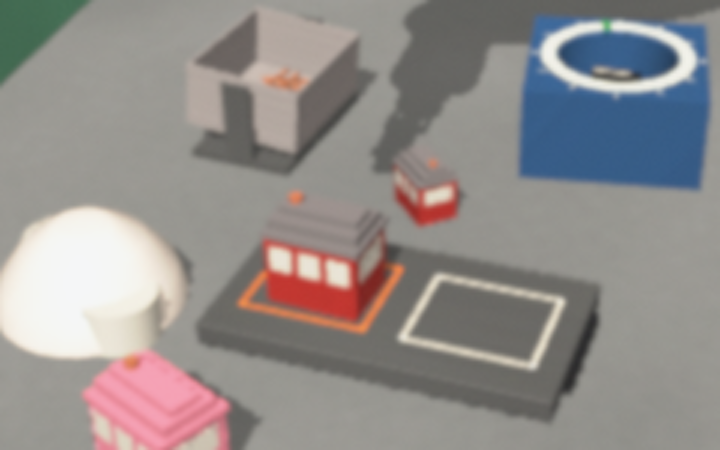

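The close crop shows the large red cabin with the grey roof on the orange outline. Its base corners are at crop (270,303), (347,318) and (384,287). I'll turn those into a pose.

Run:
```python
from h import *
p=bot.camera("side")
f=lambda u,v:ray(p,(200+u/3-.33,180+v/3-.33),.02)
A,B,C=f(270,303),f(347,318),f(384,287)
print(A,B,C,"len",np.linalg.norm(A-B),np.linalg.norm(C-B),"centre",(A+C)/2,"yaw",np.degrees(np.arctan2(*(A-B)[1::-1])))
print("white",np.mean([f(*x) for x in((440,273),(565,298),(534,367),(400,340))],0),"orange",f(365,331),f(240,304),f(404,266))
```

```text
[0.650584   0.00304119 0.02      ] [0.60060012 0.00738111 0.02      ] [ 0.58662884 -0.02851618  0.02      ] len 0.05017193614313522 0.038520290271826095 centre [ 0.61860642 -0.0127375   0.02      ] yaw -4.962349716179041
white [ 0.52016303 -0.01062979  0.02      ] orange [0.58680142 0.01738824 0.02      ] [0.66818984 0.00805948 0.02      ] [ 0.57977208 -0.05348676  0.02      ]
```

Call:
{"op": "carry_out", "data": {"motion": [[0, 0, 0, 0.003, 0.04, 0.003, 0.085], [0, 0, 0, 0, 0.045, 0, 0.085], [0, 0, 0, 0, 0.045, 0, 0.085], [0, 0, 0, 0, 0.03, 0, 0.085], [0, 0, 0, 0, 0.01, 0, 0.085]]}}

```text
clock: 4.1
position: [0.6112, -0.0214, 0.058]
tcp_rot: [-0.047, 0.042, 0.706, -0.705]
wrist_force: [-1.2, -0.2, 0.1]
width: 0.0851
```

Call:
{"op": "carry_out", "data": {"motion": [[0, 0, 0, 0, 0.015, 0, 0.085], [0, 0, 0, 0, 0.012, 0, 0.085], [0, 0, 0, 0, 0.01, 0, 0.085], [0, 0, 0, 0, 0, 0, 0.085]]}}

```text
clock: 4.5
position: [0.6142, -0.0199, 0.0237]
tcp_rot: [-0.044, 0.043, 0.706, -0.706]
wrist_force: [-0.0, 0.1, -0.7]
width: 0.085
```

Run:
```python
from h import *
go(.618,-.015,.024,-97)
p=bot.camera("side");save(p,"side2.png",(200,180,440,330),3)
```

```text
t 4.5 pos [ 0.6142 -0.0199  0.0237] jaw -97.04 down [-0.001  0.    -1.   ] w 0.085 F [-0.   0.1 -0.7]
turn y -0.04
shift [-0.0031 -0.0003 -0.0054]
```

View pics/side2.png

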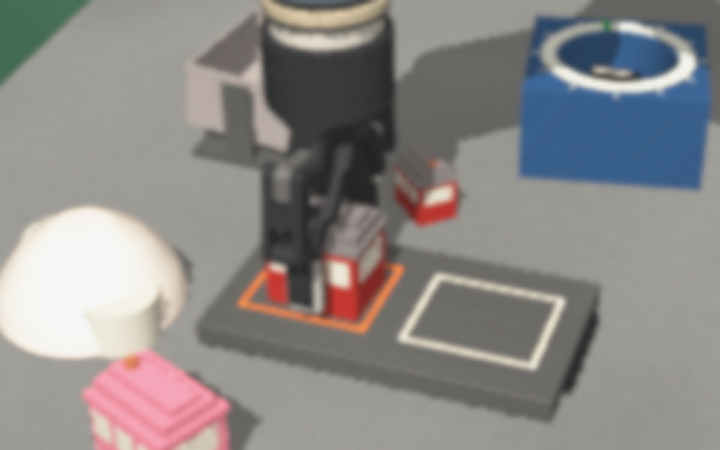

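The fingers straddle the cabin, near finger at crop (300,290), but sit about 5 mm off in y. I'll nudge and close.

Call:
{"op": "carry_out", "data": {"motion": [[0, 0, 0, -0.002, 0, -0.005, 0.085], [0, 0, 0, 0, 0, 0, 0.06], [0, 0, 0, 0, 0, 0, 0.035], [0, 0, 0, 0, 0, 0, 0.035], [0, 0, 0, 0, 0, 0, 0.035]]}}

```text
clock: 5.05
position: [0.6176, -0.0151, 0.0249]
tcp_rot: [-0.043, 0.044, 0.706, -0.706]
wrist_force: [0.3, 0.9, 2.8]
width: 0.044
```

Call:
{"op": "carry_out", "data": {"motion": [[0, 0, 0, 0, 0, 0, 0.035], [0, 0, 0, 0, 0, 0, 0.035], [0, 0, 0, 0, 0, 0, 0.035]]}}

```text
clock: 5.35
position: [0.6177, -0.0151, 0.0249]
tcp_rot: [-0.043, 0.044, 0.706, -0.706]
wrist_force: [-0.1, 0.9, 6.4]
width: 0.0443
```

Call:
{"op": "carry_out", "data": {"motion": [[0, 0, 0, 0, -0.01, 0, 0.035], [0, 0, 0, 0, -0.02, 0, 0.035], [0, 0, 0, 0, -0.01, 0, 0.035], [0, 0, 0, 0, 0, 0, 0.035], [0, 0, 0, 0, 0, 0, 0.035]]}}

```text
clock: 5.85
position: [0.617, -0.0152, 0.0642]
tcp_rot: [-0.044, 0.043, 0.706, -0.706]
wrist_force: [0.3, -0.4, -1.4]
width: 0.0439
```

Run:
```python
from h import *
go(.520,-.009,.065,-96.5)
p=bot.camera("side");save(p,"side3.png",(200,160,440,330),3)
for d in bot.landmark_of(p,"cabin"):print(d["p"],d["xy"],ray(p,d["xy"],.06))
```

```text
t 5.85 pos [ 0.617  -0.0152  0.0642] jaw -97.05 down [-0.  0. -1.] w 0.0439 F [ 0.3 -0.4 -1.4]
turn y -0.55
shift [ 0.0971 -0.0008  0.0048]
0.89 [341.6, 244.9] [ 0.57060814 -0.07610395  0.06      ]
0.88 [252.0, 335.9] [0.64248349 0.19453237 0.06      ]
0.55 [308.7, 259.4] [ 0.61779577 -0.0147032   0.06      ]
```

View pics/side3.png

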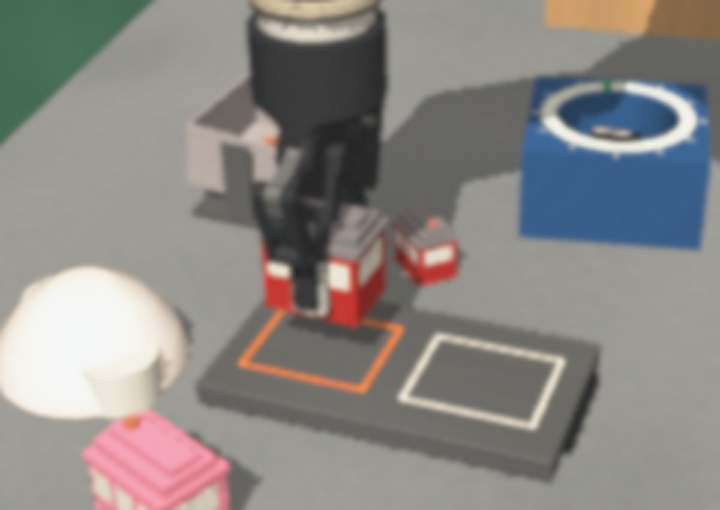

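The cabin hangs level in the grip and is centred on the fingers (landmark at 0.618,-0.015). I'll carry it to the front.

Call:
{"op": "carry_out", "data": {"motion": [[0, 0, 0, 0.02, 0, 0.001, 0.035], [0, 0, 0, 0.03, 0, 0.0015, 0.035], [0, 0, 0, 0.03, 0, 0.0015, 0.035], [0, 0, 0, 0.017, 0, 0.001, 0.035], [0, 0, 0, 0, 0, 0, 0.035]]}}

```text
clock: 6.45
position: [0.5163, -0.0074, 0.0634]
tcp_rot: [-0.046, 0.041, 0.706, -0.705]
wrist_force: [-0.3, -1.0, -1.7]
width: 0.0441
```

Call:
{"op": "carry_out", "data": {"motion": [[0, 0, 0, 0, 0.01, 0, 0.035], [0, 0, 0, 0, 0.012, 0, 0.035], [0, 0, 0, 0, 0.007, 0, 0.035], [0, 0, 0, 0, 0.002, 0, 0.035], [0, 0, 0, 0, 0, 0, 0.035]]}}

```text
clock: 6.95
position: [0.5203, -0.0082, 0.0324]
tcp_rot: [-0.044, 0.043, 0.706, -0.706]
wrist_force: [-0.2, -0.2, -1.1]
width: 0.044
```

Run:
```python
from h import *
go(.520,-.009,.025,-96.5)
```

```text
t 6.95 pos [ 0.5203 -0.0082  0.0324] jaw -97.04 down [-0.001  0.    -1.   ] w 0.044 F [-0.2 -0.2 -1.1]
turn y -0.54
shift [0.0002 0.0074 0.0008]
```

Call:
{"op": "carry_out", "data": {"motion": [[0, 0, 0, 0, 0.003, 0, 0.035], [0, 0, 0, 0, 0.002, 0, 0.035], [0, 0, 0, 0, 0.001, 0, 0.035], [0, 0, 0, 0, 0.001, 0, 0.035], [0, 0, 0, 0, 0, 0, 0.035]]}}

```text
clock: 7.45
position: [0.5204, -0.0082, 0.0264]
tcp_rot: [0.043, -0.043, -0.706, 0.706]
wrist_force: [0.7, 0.2, -1.6]
width: 0.0439
```

Call:
{"op": "carry_out", "data": {"motion": [[0, 0, 0, 0, 0.001, 0, 0.035], [0, 0, 0, 0, 0.0005, 0, 0.035], [0, 0, 0, 0, 0, 0, 0.035]]}}

```text
clock: 7.75
position: [0.5204, -0.0083, 0.0249]
tcp_rot: [0.043, -0.043, -0.706, 0.706]
wrist_force: [-0.3, 0.0, 0.7]
width: 0.0442
```

Call:
{"op": "carry_out", "data": {"motion": [[0, 0, 0, 0, 0.0005, 0, 0.035], [0, 0, 0, 0, 0, 0, 0.05], [0, 0, 0, 0, 0, 0, 0.065], [0, 0, 0, 0, 0, 0, 0.085], [0, 0, 0, 0, 0, 0, 0.085]]}}

```text
clock: 8.25
position: [0.5204, -0.0083, 0.0242]
tcp_rot: [-0.043, 0.043, 0.706, -0.706]
wrist_force: [-0.1, -1.0, 0.6]
width: 0.0852
```

Call:
{"op": "carry_out", "data": {"motion": [[0, 0, 0, 0, 0, 0, 0.085], [0, 0, 0, 0, -0.02, 0, 0.085], [0, 0, 0, 0, -0.05, 0, 0.085], [0, 0, 0, 0, -0.05, 0, 0.085], [0, 0, 0, 0, -0.025, 0, 0.085]]}}

```text
clock: 8.75
position: [0.522, -0.0086, 0.173]
tcp_rot: [0.041, -0.045, -0.705, 0.706]
wrist_force: [1.1, -0.2, -0.5]
width: 0.0851
```

Run:
```python
from h import *
# hut yaw ~14 deg: jaw -76 / -166 ...
go(.460,.2635,.17,-76)
```

```text
t 8.75 pos [ 0.522  -0.0086  0.173 ] jaw -97.03 down [ 0.006 -0.001 -1.   ] w 0.0851 F [ 1.1 -0.2 -0.5]
turn y -21.03
shift [-0.0056  0.0023 -0.279 ]
```

Call:
{"op": "carry_out", "data": {"motion": [[0, -7, 0, 0, 0, 0, 0.085], [0, -7, 0, 0, 0, 0, 0.085], [0, -7, 0, 0, 0, 0, 0.085], [0, 0, 0, -0.001, 0, -0.047, 0.085], [0, 0, 0, -0.001, 0, -0.047, 0.085]]}}

```text
clock: 9.25
position: [0.4999, 0.0833, 0.1693]
tcp_rot: [0.085, -0.084, 0.702, -0.702]
wrist_force: [0.0, 2.0, -0.7]
width: 0.0852
```

Call:
{"op": "carry_out", "data": {"motion": [[0, 0, 0, -0.001, 0, -0.047, 0.085], [0, 0, 0, -0.001, 0, -0.047, 0.085], [0, 0, 0, -0.001, 0, -0.047, 0.085], [0, 0, 0, -0.001, 0, -0.044, 0.085], [0, 0, 0, 0, 0, 0, 0.085]]}}

```text
clock: 9.75
position: [0.457, 0.2685, 0.1693]
tcp_rot: [0.088, -0.088, 0.702, -0.701]
wrist_force: [0.6, -0.3, -0.2]
width: 0.0852
```

Run:
```python
from h import *
go(.460,.263,.07,-76)
p=bot.camera("side");q=bot.camera("top")
a=p["color"][200:330,260:430];b=p["color"][360:480,330:440]
o=np.hstack([cv2.resize(a,(520,398),interpolation=3),cv2.resize(b,(280,398*280//280)[:2],interpolation=3)])
cv2.imwrite("pics/chk4.png",o[:,:,::-1])
for pp in(p,q):
  for d in bot.landmark_of(pp,"cabin"):print(d["p"],d["xy"],ray(pp,d["xy"],.02))
  for d in bot.landmark_of(pp,"hut"):print("hut",d["p"],d["xy"],ray(pp,d["xy"],.0))
```

```text
t 9.75 pos [0.457  0.2685 0.1693] jaw -75.67 down [-0.     0.002 -1.   ] w 0.0852 F [ 0.6 -0.3 -0.2]
turn y 0.33
shift [-0.0016  0.0993  0.0062]
0.96 [358.3, 288.2] [ 0.5237713  -0.00225973  0.02      ]
0.87 [341.1, 246.7] [ 0.5841137  -0.13222805  0.02      ]
0.7 [247.4, 336.4] [0.66943758 0.15783771 0.02      ]
hut 0.91 [436.0, 456.2] [0.37323219 0.28290723 0.        ]
hut 0.87 [368.7, 429.4] [0.45928708 0.26461003 0.        ]
hut 0.76 [310.7, 379.3] [0.55513118 0.20133281 0.        ]
hut 0.23 [235.0, 278.7] [ 0.76524558 -0.00573482  0.        ]
0.97 [231.4, 212.5] [0.65826547 0.1263082  0.02      ]
0.66 [299.2, 275.5] [ 0.52454243 -0.01355421  0.02      ]
0.66 [363.5, 245.9] [ 0.58448032 -0.14782519  0.02      ]
hut 0.91 [157.7, 353.6] [0.37010414 0.27746518 0.        ]
hut 0.83 [199.6, 267.7] [0.54549795 0.19431524 0.        ]
hut 0.53 [165.7, 311.2] [0.45604723 0.26300328 0.        ]
```

View pics/chk4.png

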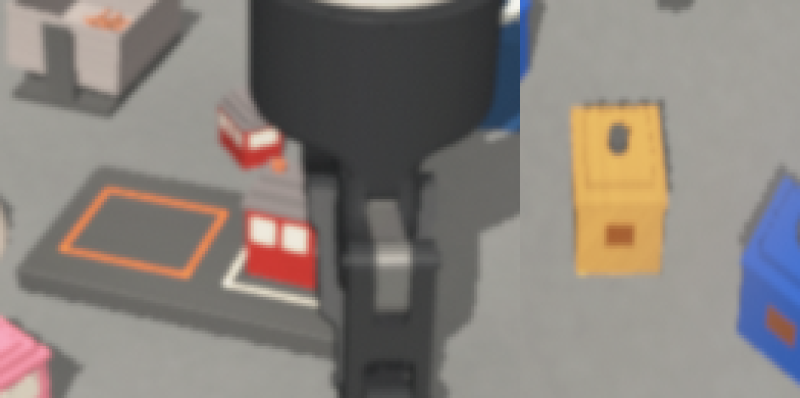

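The orange outline is empty, the cabin sits within the white lines, and the brass hut stands alone at right. I'll check the cabin's exact fit with a wireframe overlay.

```bash
cat >> h.py <<'E'
def wire(p,im,box,s,c,yaw,hx,hy,z0,z1,col):
    a=np.radians(yaw);R=np.array([[np.cos(a),-np.sin(a)],[np.sin(a),np.cos(a)]])
    P=np.array([[1,1],[1,-1],[-1,-1],[-1,1]])*[hx,hy]@R.T+c
    for z in(z0,z1):
        q=(proj(p,np.c_[P,[z]*4])+.5-box[:2])*s
        cv2.polylines(im,[np.int32(q.round())],True,col,1)
def crop(p,box,s): return cv2.resize(p["color"][box[1]:box[3],box[0]:box[2],::-1],None,fx=s,fy=s,interpolation=cv2.INTER_CUBIC).copy()
E
python3 - <<'E'
from h import *
p=bot.camera("top");b=(265,195,335,315);im=crop(p,b,5)
im0=im.copy()
wire(p,im,b,5,(.5204,-.0083),-7,.032,.023,.07,.07,(0,255,0))
wire(p,im,b,5,(.5202,-.0082),-6.4,.038,.032,.02,.02,(255,255,0))
wire(p,im,b,5,(.5718,-.0140),-6.4,.11,.06,.02,.02,(255,0,255))
cv2.imwrite("pics/ov5.png",np.hstack([im,im0]))
E
```

```text
(no output)
```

View pics/ov5.png

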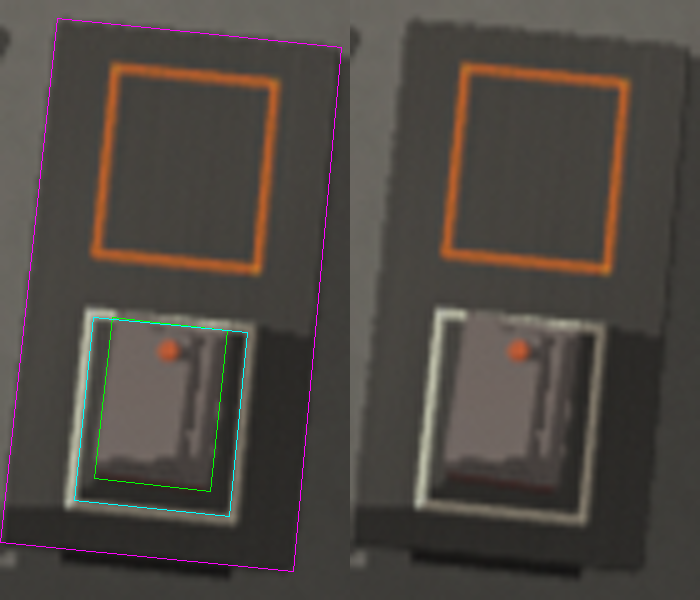

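The outlines and plate fit the overlay. The cabin is about 4 mm beyond the white centre along the row and near zero across, well inside the 12/13 mm limits. Next I'll descend on the hut.

Call:
{"op": "carry_out", "data": {"motion": [[0, 0, 0, -0.001, 0.03, 0.005, 0.085], [0, 0, 0, 0, 0.04, 0, 0.085], [0, 0, 0, 0, 0.03, 0, 0.085], [0, 0, 0, 0, 0, 0, 0.085], [0, 0, 0, 0, 0, 0, 0.085]]}}

```text
clock: 10.6
position: [0.4614, 0.2586, 0.0693]
tcp_rot: [-0.085, 0.086, -0.702, 0.702]
wrist_force: [1.2, 0.8, 0.9]
width: 0.0852
```

Run:
```python
from h import *
go(.459,.2635,.005,-75.7)
```

```text
t 10.6 pos [0.4614 0.2586 0.0693] jaw -76.12 down [-0.001 -0.    -1.   ] w 0.0852 F [1.2 0.8 0.9]
turn y -0.42
shift [ 0.001   0.0643 -0.0054]
```

Call:
{"op": "carry_out", "data": {"motion": [[0, 0, 0, 0.001, 0.03, -0.005, 0.085], [0, 0, 0, 0, 0.02, 0, 0.085], [0, 0, 0, 0, 0.01, 0, 0.085], [0, 0, 0, 0, 0.004, 0, 0.085], [0, 0, 0, 0, 0, 0, 0.085]]}}

```text
clock: 11.1
position: [0.4597, 0.2641, 0.0061]
tcp_rot: [0.086, -0.085, 0.702, -0.702]
wrist_force: [0.2, 1.3, 1.1]
width: 0.0848
```

Call:
{"op": "carry_out", "data": {"motion": [[0, 0, 0, 0, 0, 0, 0.06], [0, 0, 0, 0, 0, 0, 0.033], [0, 0, 0, 0, 0, 0, 0.033], [0, 0, 0, 0, 0, 0, 0.033], [0, 0, 0, 0, 0, 0, 0.033]]}}

```text
clock: 11.6
position: [0.4593, 0.2641, 0.0061]
tcp_rot: [0.086, -0.085, 0.702, -0.702]
wrist_force: [-0.7, -0.6, 6.4]
width: 0.0433
```

Call:
{"op": "carry_out", "data": {"motion": [[0, 0, 0, 0, 0, 0, 0.033], [0, 0, 0, 0, 0, 0, 0.033]]}}

```text
clock: 11.8
position: [0.4593, 0.2641, 0.0061]
tcp_rot: [0.086, -0.085, 0.702, -0.702]
wrist_force: [0.5, -0.4, 6.5]
width: 0.0433
```

Call:
{"op": "carry_out", "data": {"motion": [[0, 0, 0, 0, -0.01, 0, 0.033], [0, 0, 0, 0, -0.03, 0, 0.033], [0, 0, 0, 0, -0.04, 0, 0.033], [0, 0, 0, 0, -0.04, 0, 0.033], [0, 0, 0, 0, 0, 0, 0.033]]}}

```text
clock: 12.3
position: [0.4621, 0.2652, 0.1304]
tcp_rot: [0.09, -0.082, 0.703, -0.701]
wrist_force: [1.2, 0.4, -1.6]
width: 0.0431
```

Run:
```python
from h import *
go(.6236,-.0198,.126,-97)
p=bot.camera("side")
for d in bot.landmark_of(p,"hut"):print("hut",d["p"],d["xy"],ray(p,d["xy"],.12))
```

```text
t 12.3 pos [0.4621 0.2652 0.1304] jaw -76.03 down [ 0.01   0.003 -1.   ] w 0.0431 F [ 1.2  0.4 -1.6]
turn y 20.97
shift [-0.195   0.0051  0.2632]
hut 0.89 [310.4, 379.5] [0.52182857 0.30441457 0.12      ]
hut 0.85 [367.7, 358.8] [0.4650554  0.25925976 0.12      ]
hut 0.6 [435.8, 458.9] [0.38217669 0.36942114 0.12      ]
```

Call:
{"op": "carry_out", "data": {"motion": [[0, 7, 0, 0, 0, 0, 0.033], [0, 7, 0, 0, 0, 0, 0.033], [0, 7, 0, 0, 0, 0, 0.033], [0, 0, 0, -0.015, 0, 0.02, 0.033], [0, 0, 0, -0.027, 0, 0.036, 0.033]]}}

```text
clock: 12.9
position: [0.4907, 0.2041, 0.1232]
tcp_rot: [0.044, -0.04, -0.706, 0.706]
wrist_force: [0.2, 0.5, -1.3]
width: 0.043
```

Call:
{"op": "carry_out", "data": {"motion": [[0, 0, 0, -0.027, 0, 0.036, 0.033], [0, 0, 0, -0.027, 0, 0.036, 0.033], [0, 0, 0, -0.027, 0, 0.036, 0.033], [0, 0, 0, -0.027, 0, 0.036, 0.033], [0, 0, 0, -0.027, 0, 0.036, 0.033]]}}

```text
clock: 13.4
position: [0.6045, 0.0065, 0.1229]
tcp_rot: [-0.045, 0.042, 0.706, -0.706]
wrist_force: [1.0, 0.5, -1.7]
width: 0.0428
```

Call:
{"op": "carry_out", "data": {"motion": [[0, 0, 0, -0.018, 0, 0.027, 0.033], [0, 0, 0, 0, 0, 0, 0.033], [0, 0, 0, 0, 0, 0, 0.033]]}}

```text
clock: 13.7
position: [0.6186, -0.0215, 0.123]
tcp_rot: [-0.046, 0.042, 0.706, -0.705]
wrist_force: [-1.6, -0.1, -1.3]
width: 0.0427
```

Run:
```python
from h import *
go(.6236,-.0198,.055,-97)
```

```text
t 13.7 pos [ 0.6186 -0.0215  0.123 ] jaw -97.16 down [-0.005  0.001 -1.   ] w 0.0427 F [-1.6 -0.1 -1.3]
turn y -0.16
shift [-0.0051  0.0679 -0.0022]
```

Call:
{"op": "carry_out", "data": {"motion": [[0, 0, 0, -0.002, 0.02, -0.001, 0.033], [0, 0, 0, 0, 0.03, 0, 0.033], [0, 0, 0, 0, 0.015, 0, 0.033], [0, 0, 0, 0, 0, 0, 0.033], [0, 0, 0, 0, 0, 0, 0.033]]}}

```text
clock: 14.2
position: [0.6218, -0.0194, 0.0601]
tcp_rot: [-0.044, 0.043, 0.706, -0.706]
wrist_force: [-0.0, -0.2, -0.3]
width: 0.0434
```

Run:
```python
from h import *
go(.6236,-.0198,.0262,-97)
p=bot.camera("side")
for d in bot.landmark_of(p,"hut"):print("hut",d["p"],d["xy"],ray(p,d["xy"],.052))
```

```text
t 14.2 pos [ 0.6218 -0.0194  0.0601] jaw -96.99 down [-0.001  0.    -1.   ] w 0.0434 F [-0.  -0.2 -0.3]
turn y 0.01
shift [-0.0019  0.0339  0.0002]
hut 0.81 [307.6, 263.8] [ 0.61939549 -0.01195736  0.052     ]
hut 0.72 [309.5, 380.2] [0.54170569 0.24765743 0.052     ]
hut 0.59 [438.5, 456.4] [0.37441695 0.31879008 0.052     ]
```

Call:
{"op": "carry_out", "data": {"motion": [[0, 0, 0, -0.002, 0.012, 0, 0.033], [0, 0, 0, 0, 0.01, 0, 0.033], [0, 0, 0, 0, 0.005, 0, 0.033], [0, 0, 0, 0, 0.003, 0, 0.033], [0, 0, 0, 0, 0.001, 0, 0.033]]}}

```text
clock: 14.8
position: [0.6239, -0.0205, 0.0286]
tcp_rot: [-0.044, 0.043, 0.706, -0.706]
wrist_force: [-0.5, 0.2, -1.2]
width: 0.0428
```

Call:
{"op": "carry_out", "data": {"motion": [[0, 0, 0, 0, 0.001, 0, 0.033], [0, 0, 0, 0, 0.001, 0, 0.033], [0, 0, 0, 0, 0, 0, 0.033]]}}

```text
clock: 15.1
position: [0.6244, -0.0205, 0.0274]
tcp_rot: [0.043, -0.044, -0.706, 0.706]
wrist_force: [0.4, 0.4, -0.9]
width: 0.0432
```

Call:
{"op": "carry_out", "data": {"motion": [[0, 0, 0, 0, 0.001, 0, 0.033], [0, 0, 0, 0, 0.0005, 0, 0.033], [0, 0, 0, 0, 0, 0, 0.033]]}}

```text
clock: 15.4
position: [0.6244, -0.0205, 0.0262]
tcp_rot: [0.043, -0.044, -0.706, 0.706]
wrist_force: [-0.8, -0.0, 0.8]
width: 0.0431
```

Call:
{"op": "carry_out", "data": {"motion": [[0, 0, 0, 0, 0.0005, 0, 0.033], [0, 0, 0, 0, 0, 0, 0.05], [0, 0, 0, 0, 0, 0, 0.065], [0, 0, 0, 0, 0, 0, 0.085], [0, 0, 0, 0, 0, 0, 0.085]]}}

```text
clock: 15.9
position: [0.6243, -0.0205, 0.0252]
tcp_rot: [-0.043, 0.043, 0.706, -0.706]
wrist_force: [-0.5, -0.8, -0.4]
width: 0.0851
```

Call:
{"op": "carry_out", "data": {"motion": [[0, 0, 0, 0, 0, 0, 0.085], [0, 0, 0, 0, -0.02, 0, 0.085], [0, 0, 0, 0, -0.05, 0, 0.085], [0, 0, 0, 0, -0.05, 0, 0.085], [0, 0, 0, 0, -0.03, 0, 0.085]]}}

```text
clock: 16.4
position: [0.6258, -0.0208, 0.1792]
tcp_rot: [0.042, -0.045, -0.706, 0.706]
wrist_force: [0.3, -0.2, 0.1]
width: 0.0848
```

Call:
{"op": "carry_out", "data": {"motion": [[0, 0, 0, 0, 0, 0.045, 0.085], [0, 0, 0, 0, 0, 0.045, 0.085], [0, 0, 0, 0, 0, 0.045, 0.04], [0, 0, 0, 0, 0, 0, 0.04], [0, 0, 0, 0, 0, 0, 0.034]]}}

```text
clock: 16.9
position: [0.6073, -0.1554, 0.1752]
tcp_rot: [-0.045, 0.044, 0.706, -0.705]
wrist_force: [-0.3, 0.4, -0.1]
width: 0.0434
```

Run:
```python
from h import *
go(.471,-.279,.13,None)
p=bot.camera("top");b=(265,195,335,315);im=crop(p,b,5)
wire(p,im,b,5,(.6236,-.0198),-7,.022,.022,.063,.063,(0,255,0))
wire(p,im,b,5,(.524,-.0083),-7,.032,.023,.07,.07,(0,255,0))
b=(390,255,475,340);i2=crop(p,b,5)
c=(.471,-.279)
cv2.imwrite("pics/ov6.png",np.hstack([im,np.vstack([i2,np.zeros((175,425,3),np.uint8)])]))
for n,z in(("well",.026),("pointer",.048),("mark",.073),("hut",.02),("cabin",.02)):
  for d in bot.landmark_of(p,n):
    if d["p"]>.3: print(n,round(d["p"],2),np.round(d["xy"],1),ray(p,d["xy"],z).round(4))
hsv=cv2.cvtColor(p["color"],cv2.COLOR_RGB2HSV);m=cv2.inRange(hsv,(40,90,60),(90,255,255));m[:255]=0;m[340:]=0;m[:,:390]=0;m[:,480:]=0
v,u=np.nonzero(m);print("green",len(u),u.mean(),v.mean(),ray(p,(u.mean(),v.mean()),.073))
```

```text
t 16.9 pos [ 0.6073 -0.1554  0.1752] jaw -97.2 down [-0.     0.001 -1.   ] w 0.0434 F [-0.3  0.4 -0.1]
shift [0.1197 0.0451 0.1397]
well 0.75 [426.6 299.3] [ 0.4719 -0.273   0.026 ]
pointer 0.76 [434.6 280. ] [ 0.5092 -0.2861  0.048 ]
mark 0.63 [457.4 290.9] [ 0.485  -0.3243  0.073 ]
hut 0.95 [197.2 266.1] [0.5466 0.196  0.02  ]
hut 0.81 [300.7 226.5] [ 0.6269 -0.018   0.02  ]
cabin 0.83 [296.  274.4] [ 0.5269 -0.007   0.02  ]
cabin 0.81 [232.3 209.6] [0.6644 0.1245 0.02  ]
green 17 458.29411764705884 291.29411764705884 [ 0.48423114 -0.32605566  0.073     ]
```

View pics/ov6.png

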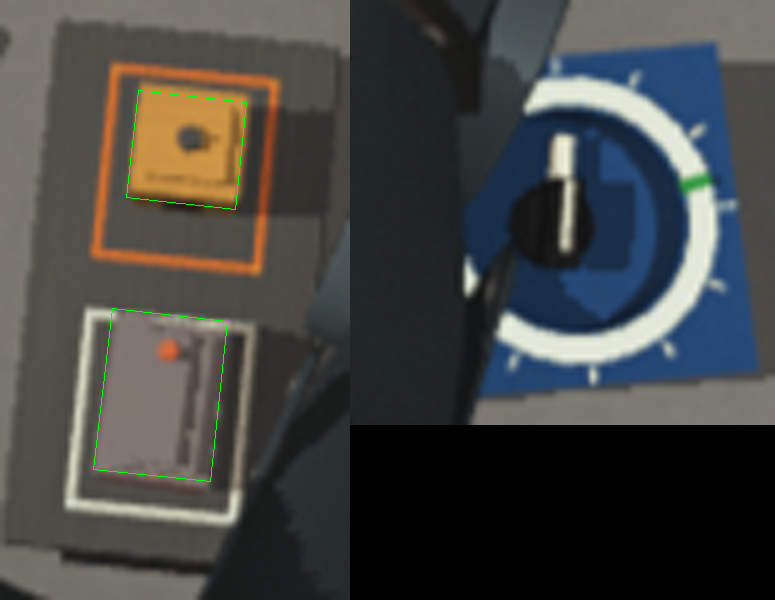

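The hut is inside the orange outline and the cabin inside the white one, both upright. In the knob crop the white pointer tip is at (562,137), the bar line runs from (570,182) to (567,250), and the green mark is at (695,183). Next come the angles.

Run:
```python
from h import *
p=bot.camera("top")
f=lambda u,v,z:ray(p,(390+(u-350)/5-.5,255+v/5-.5),z)[:2]*1000
c=np.array([471.2,-279.2])
tip=f(562,137,.043);a,b=f(570,182,.057),f(567,250,.057);m=f(695,183,.073)
an=lambda v:np.degrees(np.arctan2(v[1],v[0]))
print("tip",tip,np.hypot(*(tip-c)),an(tip-c),"bar",a,b,np.linalg.norm(a-b),an(a-b),"mid",(a+b)/2,"mark",m,np.hypot(*(m-c)),an(m-c))
s=bot.camera("side")
for n,z in(("well",.026),("pointer",.048),("mark",.073)):
  for pp in(p,s):
    for d in bot.landmark_of(pp,n):
      if d["p"]>.3: w=ray(pp,d["xy"],z)[:2]*1000;print(n,w,np.hypot(*(w-c)),an(w-c))
go(.471,-.279,.13,-85)
```

```text
tip [ 505.89466088 -281.63055866] 34.77969391720346 -4.007348588816032 bar [ 486.7318092  -280.81099643] [ 459.75540705 -278.35911432] 27.08759861328355 -5.193337538048221 mid [ 473.24360813 -279.58505537] mark [ 484.60727428 -326.4826577 ] 49.14676716236104 -74.1690048024303
well [ 475.87481418 -278.7258752 ] 4.698795798963732 5.791198647499299
well [ 468.34350828 -298.564442  ] 19.573991903727304 -98.39131195047042
pointer [ 510.03989834 -286.97188558] 39.6098461107392 -11.31547267258393
pointer [608.74353168  24.79910743] 333.66702028944474 65.65576133385656
pointer [737.56825684  58.30936134] 429.95885529182016 51.718884279630345
pointer [ 511.59893667 -291.20524799] 42.144988592787705 -16.55023428981308
mark [ 486.42897708 -322.62338895] 46.016436743467715 -70.67376786948086
mark [ 482.8756838  -319.46403635] 41.92271717268616 -73.82900493805954
t 17.6 pos [ 0.6077 -0.1543  0.1753] jaw -97.03 down [ 0.  0. -1.] w 0.0338 F [-0.1  0.5  0.5]
turn y -12.03
shift [0.1471 0.0453 0.1123]
```

Call:
{"op": "carry_out", "data": {"motion": [[0, -2.5, 0, 0, 0, 0, 0.034], [0, 0, 0, 0.0315, 0, 0.0338, 0.034], [0, 0, 0, 0.0315, 0, 0.0338, 0.034], [0, 0, 0, 0.0315, 0, 0.0338, 0.034], [0, 0, 0, 0.0315, 0, 0.0338, 0.034]]}}

```text
clock: 18.1
position: [0.4702, -0.2802, 0.1755]
tcp_rot: [0.028, -0.028, -0.706, 0.707]
wrist_force: [0.7, -0.9, 0.5]
width: 0.0338
```

Call:
{"op": "carry_out", "data": {"motion": [[0, 0, 0, 0, 0.02, 0, 0.034], [0, 0, 0, 0, 0.02, 0, 0.034], [0, 0, 0, 0, 0, 0, 0.034], [0, 0, 0, 0, 0, 0, 0.034]]}}

```text
clock: 18.5
position: [0.4714, -0.2793, 0.1354]
tcp_rot: [-0.028, 0.028, 0.707, -0.706]
wrist_force: [-0.2, 0.6, 0.4]
width: 0.0339
```

Run:
```python
from h import *
go(.4715,-.2792,.038,-94.5)
print(bot.get_state()["q"].round(3))
```

```text
t 18.5 pos [ 0.4714 -0.2793  0.1354] jaw -94.55 down [-0.  0. -1.] w 0.0339 F [-0.2  0.6  0.4]
turn y -0.05
shift [-0.0001  0.0974 -0.0001]
[-0.739  0.559  1.715  0.     0.867  0.911]
```

The last joint would end at about 2.12, within its range. Descending into the well.

Call:
{"op": "carry_out", "data": {"motion": [[0, 0, 0, 0, 0.03, 0, 0.034], [0, 0, 0, 0, 0.03, 0, 0.034], [0, 0, 0, 0, 0.02, 0, 0.034], [0, 0, 0, 0, 0.012, 0, 0.034], [0, 0, 0, 0, 0.005, 0, 0.034]]}}

```text
clock: 19.0
position: [0.4719, -0.2791, 0.038]
tcp_rot: [0.028, -0.028, -0.707, 0.707]
wrist_force: [0.4, 0.2, 0.5]
width: 0.034
```

Call:
{"op": "carry_out", "data": {"motion": [[0, 0, 0, 0, 0, 0, 0.034], [0, 0, 0, 0, 0, 0, 0.02], [0, 0, 0, 0, 0, 0, 0.008], [0, 0, 0, 0, 0, 0, 0.008], [0, 0, 0, 0, 0, 0, 0.008]]}}

```text
clock: 19.5
position: [0.4719, -0.2784, 0.0395]
tcp_rot: [-0.028, 0.029, 0.707, -0.706]
wrist_force: [1.7, 4.1, 4.2]
width: 0.0133
```

Run:
```python
from h import *
go(.4715,-.2792,.038,-94.5)
```

```text
t 19.5 pos [ 0.4719 -0.2784  0.0395] jaw -94.58 down [ 0.001  0.001 -1.   ] w 0.0133 F [1.7 4.1 4.2]
turn y -0.08
shift [0.0004 0.0015 0.0008]
```

Call:
{"op": "carry_out", "data": {"motion": [[0, 5, 0, 0, 0, 0, 0.008], [0, 7, 0, 0, 0, 0, 0.008], [0, 7, 0, 0, 0, 0, 0.008], [0, 7, 0, 0, 0, 0, 0.008], [0, 7, 0, 0, 0, 0, 0.008]]}}

```text
clock: 20.0
position: [0.4718, -0.2787, 0.0395]
tcp_rot: [-0.229, 0.229, 0.669, -0.669]
wrist_force: [1.7, 4.3, 4.1]
width: 0.0131
```

Call:
{"op": "carry_out", "data": {"motion": [[0, 7, 0, 0, 0, 0, 0.008], [0, 7, 0, 0, 0, 0, 0.008], [0, 7, 0, 0, 0, 0, 0.008], [0, 7, 0, 0, 0, 0, 0.008], [0, 5, 0, 0, 0, 0, 0.008]]}}

```text
clock: 20.5
position: [0.4715, -0.2788, 0.0395]
tcp_rot: [-0.409, 0.41, 0.577, -0.576]
wrist_force: [0.1, 3.6, 4.5]
width: 0.0137
```

Call:
{"op": "carry_out", "data": {"motion": [[0, 3, 0, 0, 0, 0, 0.008], [0, 0.5, 0, 0, 0, 0, 0.008], [0, 0, 0, 0, 0, 0, 0.008], [0, 0, 0, 0, 0, 0, 0.008]]}}

```text
clock: 20.9
position: [0.4715, -0.2788, 0.0396]
tcp_rot: [-0.426, 0.426, 0.565, -0.564]
wrist_force: [0.6, 3.0, 4.6]
width: 0.0132
```

Run:
```python
from h import *
go(.4715,-.2792,.038,-164)
print(bot.get_state()["ft_torque"])
```

```text
t 20.9 pos [ 0.4715 -0.2788  0.0396] jaw -164.05 down [ 0.  0. -1.] w 0.0132 F [0.6 3.  4.6]
turn y -0.05
shift [-0.0004  0.0016  0.0001]
[ 0.52374134  0.01515596 -0.01357334]
```

Call:
{"op": "carry_out", "data": {"motion": [[0, 0, 0, 0, 0, 0, 0.02], [0, 0, 0, 0, 0, 0, 0.034], [0, 0, 0, 0, 0, 0, 0.034], [0, 0, 0, 0, 0, 0, 0.034], [0, 0, 0, 0, -0.02, 0, 0.034]]}}

```text
clock: 21.4
position: [0.47, -0.2782, 0.0565]
tcp_rot: [-0.428, 0.424, 0.565, -0.564]
wrist_force: [0.1, 0.0, -0.7]
width: 0.034
```

Call:
{"op": "carry_out", "data": {"motion": [[0, 0, 0, 0, -0.04, 0, 0.034], [0, 0, 0, 0, -0.05, 0, 0.034], [0, 0, 0, 0, -0.05, 0, 0.034], [0, 0, 0, 0, 0, 0, 0.034]]}}

```text
clock: 21.8
position: [0.475, -0.2825, 0.2052]
tcp_rot: [0.42, -0.431, -0.564, 0.565]
wrist_force: [0.6, -1.0, 0.3]
width: 0.0337
```

Run:
```python
from h import *
go(.25,-.50,.2)
```

```text
t 21.8 pos [ 0.475  -0.2825  0.2052] jaw -164.03 down [ 0.011 -0.01  -1.   ] w 0.0337 F [ 0.6 -1.   0.3]
shift [-0.1471  0.0049  0.2762]
```

Call:
{"op": "carry_out", "data": {"motion": [[0, 0, 0, -0.021, 0, 0.04, 0.034], [0, 0, 0, -0.021, 0, 0.04, 0.034], [0, 0, 0, -0.021, 0, 0.04, 0.034], [0, 0, 0, -0.021, 0, 0.04, 0.034], [0, 0, 0, -0.021, 0, 0.04, 0.034]]}}

```text
clock: 22.3
position: [0.3064, -0.4359, 0.1976]
tcp_rot: [-0.426, 0.425, 0.565, -0.564]
wrist_force: [0.7, -0.6, 0.7]
width: 0.0342
```

Call:
{"op": "carry_out", "data": {"motion": [[0, 0, 0, -0.021, 0, 0.04, 0.034], [0, 0, 0, 0, 0, 0, 0.034], [0, 0, 0, 0, 0, 0, 0.034]]}}

```text
clock: 22.6
position: [0.2742, -0.4666, 0.1975]
tcp_rot: [-0.427, 0.426, 0.564, -0.564]
wrist_force: [-0.2, 0.1, -0.1]
width: 0.034
```

Run:
```python
from h import *
p=bot.camera("top");go(.25,-.50,.2)
b=(390,250,480,345);i2=crop(p,b,4.5)
b1=(260,190,340,315);i1=crop(p,b1,3.42);i1=i1[:427]
h=max(i1.shape[0],i2.shape[0])
pad=lambda i:np.vstack([i,np.zeros((h-i.shape[0],i.shape[1],3),np.uint8)])
cv2.imwrite("pics/fin7.png",np.hstack([pad(i2),pad(i1)]));print(i2.shape)
for n,z in(("pointer",.048),("mark",.073),("hut",.02),("cabin",.02)):
  for d in bot.landmark_of(p,n):
    if d["p"]>.3:
      w=ray(p,d["xy"],z).round(4);v=w[:2]-[.4712,-.2792];print(n,round(d["p"],2),w,np.degrees(np.arctan2(v[1],v[0])).round(1))
for n in("lorry","hill"):
  for d in bot.landmark_of(p,n)[:1]: print(n,ray(p,d["xy"],0))
```

```text
t 22.65 pos [ 0.275  -0.4656  0.1975] jaw -164.1 down [-0.     0.002 -1.   ] w 0.0339 F [ 0.1  0.3 -0.2]
shift [-0.0262 -0.0025  0.0335]
(428, 405, 3)
pointer 0.56 [ 0.4781 -0.3121  0.048 ] -78.2
pointer 0.45 [ 0.5225 -0.0116  0.048 ] 79.1
mark 0.63 [ 0.4845 -0.3334  0.073 ] -76.2
hut 0.95 [0.5417 0.1951 0.02  ] 81.5
hut 0.92 [0.3727 0.2731 0.02  ] 100.1
hut 0.62 [ 0.6286 -0.0188  0.02  ] 58.8
cabin 0.82 [0.6596 0.1296 0.02  ] 65.3
cabin 0.81 [ 0.5868 -0.1475  0.02  ] 48.7
cabin 0.72 [0.7348 0.243  0.02  ] 63.2
cabin 0.67 [ 0.5227 -0.01    0.02  ] 79.2
lorry [0.73933251 0.24686754 0.        ]
hill [0.77205754 0.00527836 0.        ]
```

View pics/fin7.png

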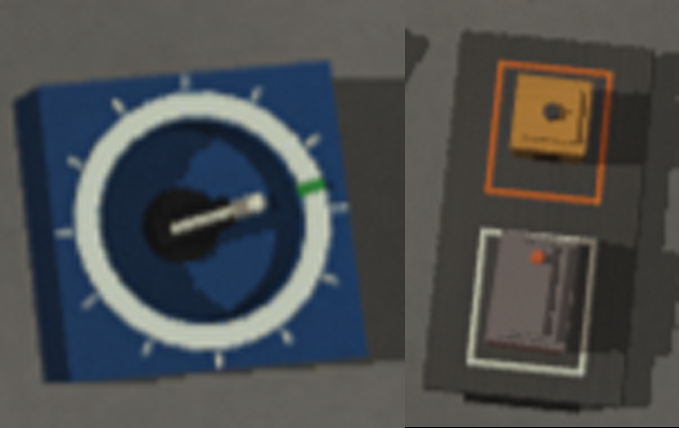

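The pointer, tip at crop (258,201), now points at the green mark at (312,187). The hut and cabin stand inside their outlines. One last angle check, then I'll hand in if it's within limits.

Run:
```python
from h import *
p=bot.camera("top");c=np.array([.4712,-.2792])
f=lambda u,v,z:ray(p,(390+u/4.5-.5,250+v/4.5-.5),z)[:2]
an=lambda v:np.degrees(np.arctan2(v[1],v[0]))
t,m,a,b=f(262,201,.043),f(312,187,.073),f(172,231,.057),f(236,210,.057)
print(an(t-c),np.hypot(*(t-c)),an(m-c),np.hypot(*(m-c)),"bar line",an(b-a))
u=(t-c)/np.hypot(*(t-c));y=u[0]*(m-t)[1]-u[1]*(m-t)[0];print("mark y in pointer",y)
if abs(y)<.005: print(bot.finish_job())
```

```text
-74.05843215607291 0.03463575603514318 -74.29015297443915 0.04980649371987476 bar line -72.8894937151746
mark y in pointer -0.00020143141643160336
the job is handed in; nothing more can be done
None
```

I moved the cabin to the white outline and stood the brass hut in the orange one. I then turned the timer knob about 69.5° clockwise to the green mark, backed the arm away and handed the job in at about 22.7 s of the 67 s allowed.

My last camera checks:
- **Cabin:** it is inside the white outline, about 3–4 mm behind the centre along the row (limit 12) and about 1–2 mm off across it (limit 13). It is upright and lined up with the row.
- **Hut:** it is within about 5 mm of the orange outline's centre (limits 20 and 15), and upright.
- **Knob:** the pointer is at -74.1° and the mark at -74.3°, so they are about 0.2 mm apart (limit 7.5). The line along the knob's bar read -72.9°, which is still well inside the limit.
- **Bystanders:** the lorry and hill read within about 3 mm of their start positions, which is no more than measurement noise. The bin was never approached; I did not measure it again.

The networks' pointer (-78°) and mark (-76°) readings disagreed with my pixel measurements by 2–4°, also inside the limit. No check failed, but the hand-in gives no verdict.

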